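# Make up the gift tray

### The arm

A 6-joint arm with a two-finger parallel gripper is mounted at the origin on a cart in front of the work surface, level with it; the furniture and walls round the work are solid. World frame = base frame: x ahead of the robot, y to its left, z up, the work surface at z = 0. Lengths are in m, angles in degrees, forces in N, time in s.
With the tool pointing down it reaches from about 0.35 to 0.875 m from the base axis. Payload 4.2 kg.
Tool frame: the origin (TCP) lies midway between the tips of the shut fingers; the grasp point (between the pads) lies 19 mm behind it; z points along the fingers, y is the line along which they close (so a half turn about z gives the same grasp; the last joint's range is limited). The gripper opens to 87 mm and grips with 3 to 60 N. Pads are 19 mm wide; open, the fingers measure 117 mm over their backs; the gripper's body (75 mm by 190 mm) begins 51 mm behind the grasp point.
Start: joints at [-48.782, 22.042, 0.453, 0, -68.411, -14.817], TCP at [0.278, -0.56, 0.223] pointing down, gripper open.
Joint ranges: [-179.83, 179.83], [-69.29, 118.12], [-61.27, 80.66], [-181.25, 117.63], [-171.15, -9.14], [-177.46, 177.46]. Speed limits (degrees/s): [159.86, 159.86, 180, 180, 180, 180].

### API

Orientations are given as a 3x3 rotation matrix whose columns are the frame's x, y, z axes.
In Python, from station import sensors, eyes, workorder gives the robot as it stands.
- The arm moves only by the shell command python3 -m handwheel 'ROWS'. ROWS is a JSON list of rows, 1 to 8 of them, each of 7 numbers: the opening from 0.0 (shut) to 1.0 (fully open), then dx, dy, dz in m, then a rotation vector rx, ry, rz in degrees; each row is the pose to reach, as a shift and turn from the pose commanded when the command began, along the tool's axes at that moment; what a row does not reach only later rows make up. A row lasts 1/10 s, in which the tool goes at most 0.05 m and 8.59 degrees, less where a joint would pass 70% of its speed; a pose out of reach is approached as far as the arm can. The fingers move at their own pace and stop on an object; the grip force is fixed at half the most. Time passes only in rows, so rows that do not move let the fingers close. It prints the time, the measured TCP pose, the force, the opening and the grip force at its end.
- sensors.sense(): the state, without advancing time (a new reading comes with each control period).
- eyes.capture(name): name is "scene" or "side" or "wrist"; returns a dict with "pixels" (420x560x3 uint8, red, green, blue), "z_map" (420x560 float32, m along the optical axis (not along the pixel's ray), 0 where there is no reading), "K" (3x3 intrinsics, pixels), "distortion" ([k1, k2, p1, p2, k3] as OpenCV has them; the pictures are not rectified), "world_from_camera" (4x4, takes a point from camera to world coordinates). Camera axes: x right, y up, looking along -z (the intrinsics and any distortion apply to the point x, -y, -z); pixel columns grow to the right and rows downward; lengths in m; the calibration is good to about 2 mm. A picture is of the moment at which its call begins.
- workorder.finish_job(): hands the job in; it is judged then, once.
The state is a dict: "time_s": time; "joints": joint angles; "joint_velocities": joint speeds; "effort": joint torques, N m; "tcp_pos": TCP position; "ee_rot": TCP orientation; "wrist_force": force on the tool from outside, world axes, zero at the start; "moment": the same for the moment, N m; "gripper_width": opening from 0.0 (shut) to 1.0 (fully open); "gripper_force": force on a finger pad.
Only numpy, scipy, OpenCV 4.12 (cv2) and the standard library are available. Lean on these libraries where they do the work, as an engineer would, in place of code of your own. Each camera call takes 0.05 s, during which the arm holds its last target. There are 200 camera calls.

### The job

Make up the gift tray from the things lying about beside it: stand the taller, slimmer tin in the round well, the taller carton upright in the oblong well, lay the loose nougat bar in the long narrow well and the ribbon spool flat in the square well, each right down on the floor of its well. Leave the lower tin and the lower carton standing where they are.

Things in the scene. Friction and masses are not known exactly. Their poses are not given: they have to be found in the camera images.
- tall_tin: The taller, slimmer of the two round sweet tins beside the tray (the tins at the far end of the counter are stock): upright cylinder, 57 mm diameter, 60 mm high, loose, about 0.1 kg. Origin: centre of its underside, z up. Grip across the diameter.
- tall_carton: The taller of the two small gift cartons: block 50 (its x) x 70 (its y) mm, 80 mm high, the bow reaches to 105 mm and is no obstacle, loose, upright, about 0.12 kg. Origin under the carton's middle (the block's centre is 2 mm off towards +y), z up. Grip the sides across x, 40 to 60 mm above its underside.
- nougat_bar: The one wrapped nougat bar that lies on the open counter (the bars in the wicker display trays are stock): 26 (its x) x 88 (its y, 100 with the wrapper ends) x 20 mm high, loose, about 0.06 kg. Origin: centre of its underside, z up. Grip across x; held by its upper 10 mm, the fingertips stay clear of the insert.
- ribbon_spool: Ribbon spool lying flat: disc of 63 mm diameter, 22 mm high, loose, about 0.06 kg. The disc's axis lies 5 mm from the origin towards the spool's +y; a loose ribbon end (no obstacle) sticks out towards -y, 72 mm overall. Origin on the underside, z up. Grip across the disc's diameter; held by its upper 10 mm, the fingertips stay clear of the insert.
- low_tin: Look-alike, stays where it is: the lower, wider round tin, 67 mm diameter, 45 mm high, loose. Origin: centre of its underside.
- low_carton: Look-alike, stays where it is: the lower gift carton, block 60 x 80 x 45 mm high, with a bow to 70 mm, loose. Origin: centre of its underside.
- insert_round: Insert with the round well, 80 mm diameter, in its middle. One of four light-wood inserts, 122 (x) x 96 (y) x 12 mm, set two by two in any order in the fixed dark-wood gift tray (258 x 206 mm, rim 20 mm above the counter). Origin: centre of its underside, 5 mm above the counter, z up. Well grey-lined, 6 mm deep, its floor 11 mm above the counter, insert top 17 mm.
- insert_square: Insert with the square well, 86 x 86 mm, in its middle. One of four light-wood inserts, 122 (x) x 96 (y) x 12 mm, set two by two in any order in the fixed dark-wood gift tray (258 x 206 mm, rim 20 mm above the counter). Origin: centre of its underside, 5 mm above the counter, z up. Well grey-lined, 6 mm deep, its floor 11 mm above the counter, insert top 17 mm.
- insert_oblong: Insert with the oblong well, 92 mm along its x, 68 mm along its y, in its middle. One of four light-wood inserts, 122 (x) x 96 (y) x 12 mm, set two by two in any order in the fixed dark-wood gift tray (258 x 206 mm, rim 20 mm above the counter). Origin: centre of its underside, 5 mm above the counter, z up. Well grey-lined, 6 mm deep, its floor 11 mm above the counter, insert top 17 mm.
- insert_slot: Insert with the long narrow well, 112 mm along its x, 44 mm along its y, in its middle. One of four light-wood inserts, 122 (x) x 96 (y) x 12 mm, set two by two in any order in the fixed dark-wood gift tray (258 x 206 mm, rim 20 mm above the counter). Origin: centre of its underside, 5 mm above the counter, z up. Well grey-lined, 6 mm deep, its floor 11 mm above the counter, insert top 17 mm.
Not all that is in view belongs to the job. What is shaped like the ribbon_spool but turquoise is not meant.

How it is judged:
By the outcome, as a careful person would: the job done as asked, in the order asked, and still so for the second after the job is handed in, with the robot touching nothing.
It also fails if it takes over 109 s, if anything falls off the work surface, if the arm or the gripper's body presses on something with over 40 N, if the wrist force passes 120 N, or if a joint passes its speed limit or range.

## Working session

There is one attempt and no reset: what is moved stays moved. The work goes in short steps, Python scripts to look and compute and a shell command to move; the robot and the scene stay as the last step left them, time stands still between calls to the robot, and variables do not carry over. Pictures are saved under pics/ and viewed, at most 14 in all, crops included, and the job is handed in when it is done.

```bash
ls; mkdir -p pics; cat > h.py <<'E'
import numpy as np, cv2
from station import sensors, eyes, workorder
def cap(n):
    c=eyes.capture(n); np.savez('/tmp/%s.npz'%n,**{k:np.array(v) for k,v in c.items()}); return c
def load(n): return dict(np.load('/tmp/%s.npz'%n))
def rays(c,uv):
    p=cv2.undistortPoints(np.array(uv,float).reshape(-1,1,2),c['K'],np.array(c['distortion'],float)).reshape(-1,2)
    T=c['world_from_camera']; d=np.c_[p[:,0],-p[:,1],-np.ones(len(p))]
    return T[:3,3],d@T[:3,:3].T
def onplane(c,uv,z):
    o,d=rays(c,uv); return o+d*((z-o[2])/d[:,2])[:,None]
def cloud(c):
    h,w=c['z_map'].shape; u,v=np.meshgrid(np.arange(w),np.arange(h))
    o,d=rays(c,np.c_[u.ravel(),v.ravel()]); return (o+d*c['z_map'].reshape(-1,1)).reshape(h,w,3)
E
python3 - <<'E'
from h import *
for n in ('scene','side','wrist'):
    c=cap(n); cv2.imwrite(f'pics/{n}0.png',c['pixels'][:,:,::-1]); print(n,c['world_from_camera'].round(3).tolist(),c['K'][0,0])
print(sensors.sense())
E
```

```text
pics
scene [[-0.583, 0.577, -0.572, -0.097], [-0.813, -0.397, 0.427, 0.461], [0.019, 0.714, 0.7, 0.843], [0.0, 0.0, 0.0, 1.0]] 486.131565615641
side [[0.998, -0.002, 0.065, 0.666], [0.062, 0.35, -0.935, -1.489], [-0.021, 0.937, 0.35, 0.586], [0.0, 0.0, 0.0, 1.0]] 517.9350211460523
wrist [[-0.445, -0.865, -0.232, 0.214], [0.895, -0.43, -0.118, -0.592], [0.002, -0.26, 0.966, 0.384], [0.0, 0.0, 0.0, 1.0]] 323.94132490670194
{'time_s': 0.15, 'joints': array([-4.87832668e+01,  2.20808887e+01,  3.98027152e-01, -1.96152337e-02,
       -6.84105974e+01, -1.48169701e+01]), 'joint_velocities': array([-0.02616914, -0.2585043 ,  0.08190641, -0.01773717, -0.02045539,
        0.00758367]), 'effort': array([ 4.58950726e-04, -3.91052842e+01,  1.87587047e+01,  4.22236383e+00,
        1.23877072e-02, -1.32436840e-04]), 'tcp_pos': array([ 0.27771044, -0.55941319,  0.22171252]), 'ee_rot': array([[-8.95769671e-01, -4.44517714e-01, -8.35320210e-04],
       [-4.44518486e-01,  8.95768526e-01,  1.43673720e-03],
       [ 1.09598414e-04,  1.65830089e-03, -9.99998619e-01]]), 'wrist_force': array([ 0.36316928,  0.04889405, -0.20980853]), 'moment': array([-0.01444166, -0.01469352, -0.02851733]), 'gripper_force': 0.0, 'gripper_width': 0.9993004823259376}
```

View pics/scene0.png

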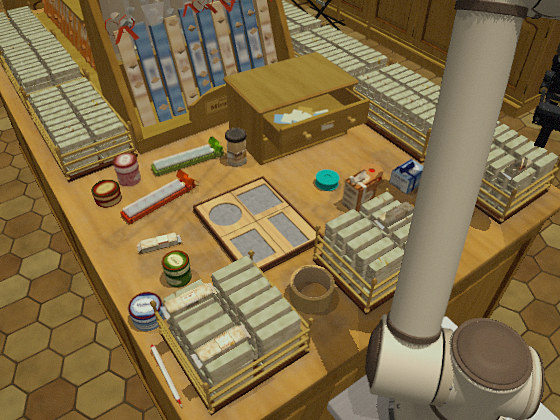

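View pics/side0.png

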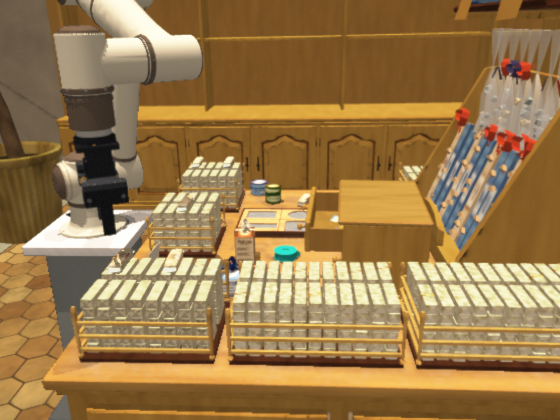

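The scene picture shows the tray at about (255,220), the loose bar at (160,242), the green tin at (176,268) and the blue tin at (145,308). The orange carton is at (362,185), the blue one at (407,175), and a turquoise decoy at (327,180). The right spool isn't obvious, and one may be in the drawer at (300,115) or hidden. In the side picture the tins are at (258,187) and (274,193).

```bash
python3 - <<'E'
from h import *
c=load('scene'); P=cloud(c)
for n,uv in dict(bar=(160,242),gtin=(176,257),btin=(145,298),ocart=(362,180),bcart=(407,170),turq=(327,177),traycorners=(237,178),tl=(194,209),tr=(318,240),bot=(255,265),ring=(313,275),drawer=(300,115),jar=(235,133),rtin=(106,185),rtin2=(126,158)).items(): print(n,P[uv[1],uv[0]].round(3))
im=c['pixels'][:,:,::-1]
cv2.imwrite('pics/s1.png',cv2.resize(im[130:330,90:330],None,fx=3,fy=3,interpolation=cv2.INTER_CUBIC)[:600,:720])
cv2.imwrite('pics/s2.png',cv2.resize(im[85:215,220:430],None,fx=3.8,fy=3.8,interpolation=cv2.INTER_CUBIC))
E
```

```text
bar [0.652 0.241 0.021]
gtin [0.56  0.242 0.059]
btin [0.512 0.338 0.044]
ocart [ 0.506 -0.233  0.08 ]
bcart [ 0.483 -0.372  0.063]
turq [ 0.613 -0.217  0.022]
traycorners [ 0.763 -0.033  0.002]
tl [0.712 0.122 0.013]
tr [ 0.458 -0.064  0.013]
bot [0.427 0.13  0.089]
ring [0.38  0.013 0.02 ]
drawer [ 0.77  -0.243  0.118]
jar [ 0.832 -0.075  0.09 ]
rtin [0.887 0.274 0.041]
rtin2 [0.923 0.199 0.069]
```

View pics/s1.png

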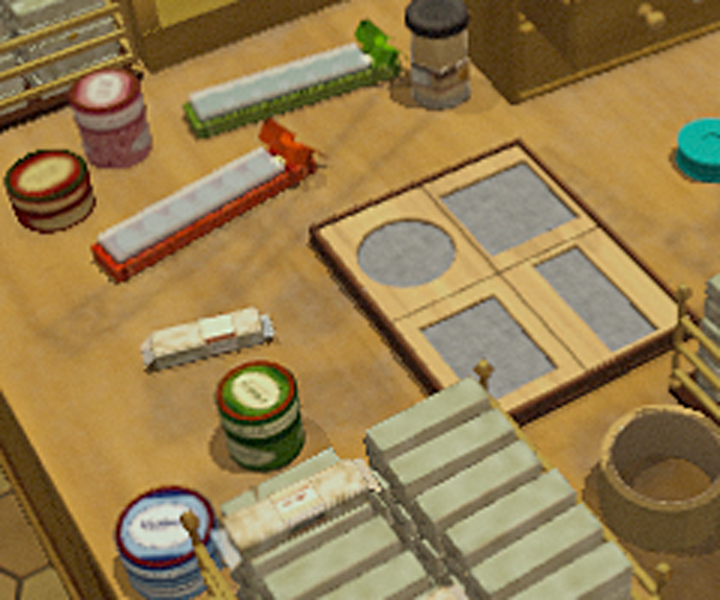

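View pics/s2.png

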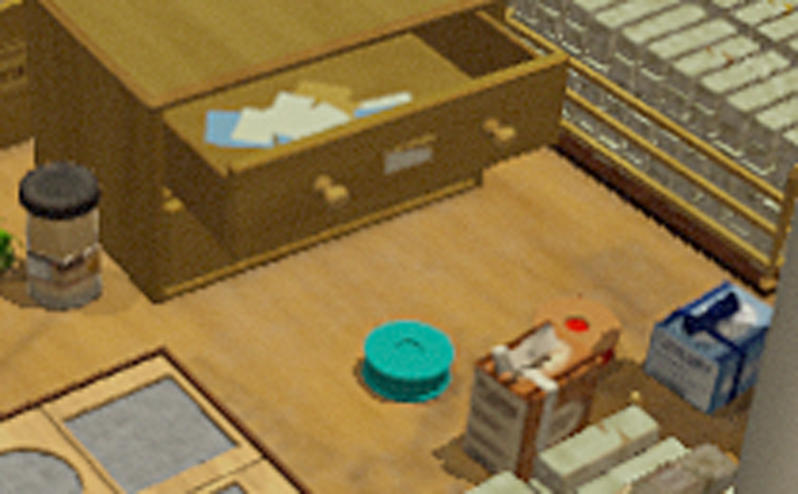

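View pics/wrist0.png

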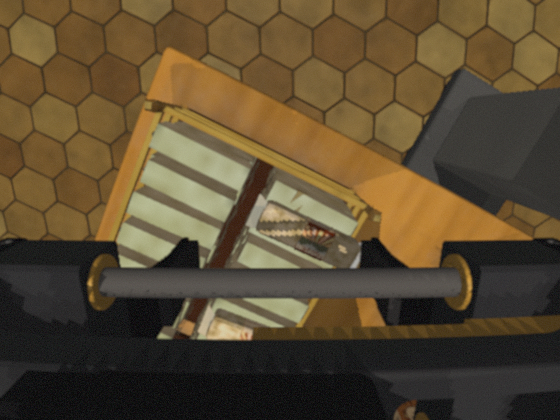

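The first crop shows the tray with the round well at left, two big wells, and the slot at lower right. The bar is at (208,338) and the green tall tin at (260,415), with the blue low tin partly hidden. In the second crop the orange spool, with its red dot at (577,325), sits behind the tall orange carton at (545,385). The wrist view shows only the baskets.

```bash
python3 - <<'E'
from h import *
c=load('scene'); P=cloud(c); im=c['pixels']; hsv=cv2.cvtColor(im,cv2.COLOR_RGB2HSV)
H,S,V=[hsv[...,i].astype(int) for i in range(3)]
roi=np.zeros(S.shape,bool); roi[175:262,190:320]=1
m=((S<60)&(V>70)&roi&(P[...,2]<.03)).astype(np.uint8)
m=cv2.morphologyEx(m,cv2.MORPH_OPEN,np.ones((3,3)))
n,l,st,ce=cv2.connectedComponentsWithStats(m)
for i in range(1,n):
    if st[i,4]<200: continue
    cn=max(cv2.findContours((l==i).astype(np.uint8),0,1)[0],key=len)[:,0]
    W=onplane(c,cn,.017)[:,:2]; r=cv2.minAreaRect((W*1000).astype(np.float32))
    print('well',ce[i].round(),st[i,4],[np.round(x,1) for x in r])
for nm,(u0,u1,v0,v1),zlo,zhi in [('gtin',(160,195,248,290),.054,.07),('btin',(125,165,288,335),.039,.05),('bar',(130,185,228,258),.012,.03),('ocart',(340,376,160,215),.074,.086),('turq',(310,345,165,195),.016,.03),('spool',(345,390,155,200),.014,.03),('bcart',(388,430,155,200),.04,.05)]:
    q=P[v0:v1,u0:u1].reshape(-1,3); c8=im[v0:v1,u0:u1].reshape(-1,3); k=(q[:,2]>zlo)&(q[:,2]<zhi); q=q[k]
    r=cv2.minAreaRect((q[:,:2]*1000).astype(np.float32)); print(nm,len(q),[np.round(x,1) for x in r],np.median(q,0).round(3),q[:,2].mean().round(4),c8[k].mean(0).round())
E
```

```text
well [259. 199.] 718 [array([648. , -26.9]), array([83.3, 80.9]), np.float64(89.0)]
well [225. 214.] 542 [array([650.4,  70.5]), array([73.4, 74.8]), np.float64(21.8)]
well [288. 229.] 569 [array([524.1, -24.6]), array([ 41. , 107.2]), np.float64(88.8)]
well [253. 245.] 732 [array([526.6,  73.3]), array([65.5, 87.1]), np.float64(88.7)]
gtin 484 [array([554.1, 248.3]), array([57.6, 56.2]), np.float64(16.9)] [0.552 0.249 0.059] 0.0587 [124. 116.  57.]
btin 716 [array([491. , 348.7]), array([66.5, 76.6]), np.float64(56.4)] [0.496 0.349 0.044] 0.044 [134. 128. 132.]
bar 362 [array([663.2, 241.9]), array([86.8, 28.5]), np.float64(75.1)] [0.661 0.243 0.019] 0.0181 [190. 180. 143.]
ocart 327 [array([ 509.2, -233. ]), array([51.3, 74.1]), np.float64(4.8)] [ 0.502 -0.228  0.08 ] 0.0802 [153. 114.  71.]
turq 313 [array([ 613.6, -219.9]), array([61.5, 63.1]), np.float64(10.1)] [ 0.612 -0.22   0.023] 0.0224 [ 23. 166. 148.]
spool 240 [array([ 537.9, -287.9]), array([ 65.1, 174. ]), np.float64(31.5)] [ 0.567 -0.337  0.023] 0.023 [171. 113.  58.]
bcart 350 [array([ 493.6, -399.1]), array([61.9, 83.6]), np.float64(5.6)] [ 0.488 -0.39   0.045] 0.045 [ 90. 100. 112.]
```

```bash
python3 - <<'E'
from h import *
c=load('scene'); P=cloud(c); im=c['pixels']; hsv=cv2.cvtColor(im,cv2.COLOR_RGB2HSV)
q=P.reshape(-1,3); ok=(c['z_map'].ravel()>0)
print('height mm, rows x .36..0.72, cols y .42..-.44 step .02')
ys=np.arange(.42,-.45,-.03)
print('     ',' '.join('%4d'%(y*1000) for y in ys))
for x in np.arange(.36,.84,.03):
    r=[]
    for y in ys:
        k=ok&(abs(q[:,0]-x)<.015)&(abs(q[:,1]-y)<.015)&(q[:,2]<.3); r.append('%4d'%(q[k,2].max()*1000) if k.any() else '   .')
    print('%4d '%(x*1000),' '.join(r))
# spool
roi=np.zeros(c['z_map'].shape,bool); roi[155:205,340:400]=1
k=roi&(P[...,2]>.012)&(P[...,2]<.035)&(P[...,0]>.5)&(P[...,1]<-.24)&(P[...,1]>-.36)
for v,u in np.argwhere(k)[::6]: print(u,v,P[v,u].round(3),im[v,u], end=' | ')
E
```

```text
height mm, rows x .36..0.72, cols y .42..-.44 step .02
       420  390  360  330  300  270  240  210  180  150  120   90   60   30    0  -29  -59  -89 -119 -149 -179 -209 -239 -269 -299 -329 -359 -389 -419
 360     .   10   11  127  127  126  125  127  125  127   89   51   49    5   49  125  126  126  146  146  148  144    .    .    .    .    .    .    .
 390     .   10   11  145  146  146  145  126  126  126   89   36   50   50   49  126  127  126  126  126  127  127    .    .    .    .    .    .    .
 420     .    8   11  144  144  143  142  126  126  126   89    1    3    2    4  126  126  126  124  126  126  126  119    .    .    2    1    .    .
 450     .    2  110  120    .    .    .  120    .    .  118   23   23   22   22   23   23   20    .    .    .    .    .    .    .    2   47   47   45
 480     .   46   47   47   46    .    .    .    .    .    .   21   20   20   21   19   22   22    1    .    .   84   82   82    .    3   69   68   49
 510     .   47   48   48   44    .   54    2    2    2   22   14   15   21   21   17   20   21    3    4  106  105  105   84    0    1   6
[... 2642 characters left out ...]
  68] | 381 171 [ 0.55  -0.353  0.023] [158 109  53] | 373 172 [ 0.559 -0.332  0.023] [200 113  53] | 380 172 [ 0.549 -0.348  0.022] [129  85  47] | 374 173 [ 0.554 -0.331  0.023] [188 141  71] | 380 173 [ 0.543 -0.342  0.025] [120  81  40] | 374 174 [ 0.551 -0.328  0.023] [192 142  77] | 380 174 [ 0.545 -0.345  0.02 ] [126  85  43] | 375 175 [ 0.546 -0.327  0.024] [197 143  74] | 381 175 [ 0.545 -0.351  0.013] [112  68  37] | 377 176 [ 0.541 -0.329  0.023] [122  86  45] | 394 176 [ 0.509 -0.359  0.031] [84 84 78] | 391 177 [ 0.517 -0.358  0.022] [ 98 100  99] | 391 178 [ 0.516 -0.358  0.019] [95 95 92] | 391 179 [ 0.516 -0.359  0.016] [93 93 88] | 393 180 [ 0.51  -0.359  0.017] [98 92 90] |
```

```bash
cat >> h.py <<'E'
def rel(p,yaw,pr=True):
    """tool-frame shift and turn to TCP p, tool y at world yaw deg, tool down"""
    from scipy.spatial.transform import Rotation as R
    s=sensors.sense(); A=s['ee_rot']; y=np.radians(yaw); yv=np.array([np.cos(y),np.sin(y),0]); zv=np.array([0,0,-1.])
    B=np.c_[np.cross(yv,zv),yv,zv]; print('t',s['time_s'],'shift',(A.T@(np.array(p)-s['tcp_pos'])).round(4),'turn',R.from_matrix(A.T@B).as_rotvec(degrees=True).round(2),'w',round(float(s['gripper_width']),3))
E
python3 -c "
from h import *
rel([.554,.248,.2],90)"
python3 -m handwheel '[[1,-0.28,0.28,0,0,0,26.4],[1,-0.28,0.28,0,0,0,26.4],[1,-0.28,0.28,0,0,0,26.4],[1,-0.28,0.28,0,0,0,26.4],[1,-0.28,0.28,0,0,0,26.4],[1,-0.28,0.28,0,0,0,26.4],[1,-0.28,0.28,0,0,0,26.4],[1,-0.28,0.28,0,0,0,26.4]]'
python3 - <<'E'
from h import *
rel([.554,.248,.2],90)
c=load('scene');P=cloud(c)
s=cap('side');Q=cloud(s); cap('wrist')
for nm,X in(('scene',P),('side',Q)):
    q=X.reshape(-1,3)
    for y0,y1 in((-.28,-.24),(-.24,-.2),(-.2,-.15),(-.15,-.1),(-.1,-.05),(.12,.2),(.2,.3)):
        k=(q[:,1]>y0)&(q[:,1]<y1)&(q[:,0]<.478)&(q[:,0]>.3)&(q[:,2]>.03)&(q[:,2]<.16); z=q[k]
        if len(z): print(nm,y0,y1,len(z),'xmax',np.percentile(z[:,0],99).round(3),'zmax',z[:,2].max().round(3))
E
```

```text
t 0.15 shift [-0.6064  0.6004  0.0226] turn [ 0.09 -0.03 26.39] w 0.999
time_s: 0.95
tcp_pos: [0.403, -0.1864, 0.2226]
ee_rot: [[-1.0, 0.0, 0.0], [0.0, 1.0, 0.0], [-0.0, 0.0, -1.0]]
wrist_force: [1.2, -0.6, 0.5]
gripper_width: 1.001
gripper_force: 0.0
t 0.95 shift [-0.151   0.4344  0.0227] turn [ 0.    0.02 -0.01] w 1.001
scene -0.24 -0.2 145 xmax 0.425 zmax 0.146
scene -0.2 -0.15 808 xmax 0.413 zmax 0.149
scene -0.15 -0.1 1006 xmax 0.412 zmax 0.147
scene -0.1 -0.05 957 xmax 0.412 zmax 0.127
scene 0.12 0.2 1898 xmax 0.44 zmax 0.127
scene 0.2 0.3 3252 xmax 0.432 zmax 0.147
side -0.24 -0.2 1371 xmax 0.42 zmax 0.144
side -0.2 -0.15 448 xmax 0.411 zmax 0.144
side -0.15 -0.1 269 xmax 0.411 zmax 0.143
side -0.1 -0.05 251 xmax 0.411 zmax 0.124
side 0.12 0.2 949 xmax 0.439 zmax 0.125
side 0.2 0.3 352 xmax 0.431 zmax 0.143
```

```bash
python3 -m handwheel '[[1,-0.131,0.36,0.02,0,0,0],[1,-0.131,0.36,0.02,0,0,0],[1,-0.131,0.36,0.02,0,0,0],[1,-0.131,0.36,0.02,0,0,0],[1,-0.131,0.36,0.02,0,0,0],[1,-0.131,0.36,0.02,0,0,0],[1,-0.131,0.36,0.02,0,0,0],[1,-0.131,0.36,0.02,0,0,0]]'
python3 - <<'E'
from h import *
c=cap('wrist'); cv2.imwrite('pics/w1.png',c['pixels'][:,:,::-1]); P=cloud(c); q=P[c['z_map']>0]
for nm,(x,y),zlo,zhi in [('gtin',(.554,.248),.054,.066),('bar',(.663,.242),.012,.03)]:
    k=(abs(q[:,0]-x)<.06)&(abs(q[:,1]-y)<.06)&(q[:,2]>zlo)&(q[:,2]<zhi); z=q[k]
    if len(z): print(nm,len(z),[np.round(t,1) for t in cv2.minAreaRect((z[:,:2]*1000).astype(np.float32))],z[:,2].mean().round(4))
rel([.554,.248,.026],90)
E
```

```text
time_s: 1.85
tcp_pos: [0.5347, 0.1739, 0.2019]
ee_rot: [[-1.0, -0.001, -0.0], [-0.001, 1.0, -0.0], [0.0, -0.0, -1.0]]
wrist_force: [0.0, -0.6, 0.5]
gripper_width: 1.004
gripper_force: 0.0
gtin 2493 [array([552. , 246.3]), array([56.5, 55.7]), np.float64(47.3)] 0.0589
bar 279 [array([675.1, 252.4]), array([61. , 14.1]), np.float64(88.4)] 0.0184
t 1.9 shift [-0.0174  0.0707  0.1753] turn [0.04 0.08 0.2 ] w 0.997
```

View pics/w1.png

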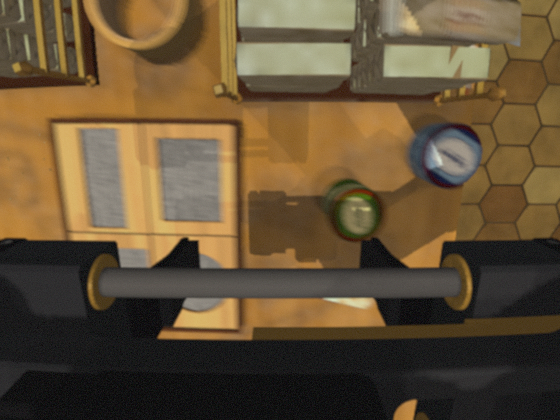

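The wrist view shows the slot well at (103,177), the oblong well at (190,180) and the tall green tin at (355,212). The low blue tin is at (445,155).

```bash
python3 - <<'E'
from h import *
c=load('wrist'); im=c['pixels']; hsv=cv2.cvtColor(im,cv2.COLOR_RGB2HSV)
for (u0,u1,v0,v1) in((78,128,122,234),(150,226,132,230)):
    m=np.zeros(im.shape[:2],np.uint8); m[v0:v1,u0:u1]=(hsv[v0:v1,u0:u1,1]<75)
    m=cv2.morphologyEx(m,cv2.MORPH_OPEN,np.ones((3,3)))
    cn=max(cv2.findContours(m,0,1)[0],key=cv2.contourArea)[:,0]
    print([np.round(t,1) for t in cv2.minAreaRect((onplane(c,cn,.015)[:,:2]*1000).astype(np.float32))])
E
python3 -m handwheel '[[1,-0.018,0.073,0,0,0,0],[1,-0.018,0.073,0.05,0,0,0],[1,-0.018,0.073,0.1,0,0,0],[1,-0.018,0.073,0.13,0,0,0],[1,-0.018,0.073,0.155,0,0,0],[1,-0.018,0.073,0.175,0,0,0],[1,-0.018,0.073,0.175,0,0,0]]'
python3 -m handwheel '[[0,0,0,0,0,0,0],[0,0,0,0,0,0,0],[0,0,0,0,0,0,0],[0,0,0,0,0,0,0],[0,0,0,0,0,0,0],[0,0,0,0,0,0,0],[0,0,0,0,0,0,0],[0,0,0,0,0,0,0]]'
```

```text
[array([525.3, -22.9]), array([ 39.4, 109.9]), np.float64(89.0)]
[array([527.1,  75.2]), array([63.6, 90.1]), np.float64(88.8)]
time_s: 2.6
tcp_pos: [0.55, 0.2423, 0.024]
ee_rot: [[-1.0, 0.001, -0.006], [0.001, 1.0, -0.004], [0.006, -0.005, -1.0]]
wrist_force: [-1.3, 0.0, -0.1]
gripper_width: 1.001
gripper_force: 0.0
time_s: 3.4
tcp_pos: [0.5524, 0.2451, 0.0285]
ee_rot: [[-1.0, -0.001, 0.001], [-0.001, 1.0, 0.001], [-0.001, 0.001, -1.0]]
wrist_force: [-1.6, 0.9, 5.4]
gripper_width: 0.649
gripper_force: 30.0
```

```bash
python3 -m handwheel '[[0,0,0,-0.05,0,0,0],[0,0,0,-0.1,0,0,0],[0,-0.02,-0.04,-0.11,0,0,0],[0,-0.04,-0.08,-0.11,0,0,0],[0,-0.06,-0.12,-0.11,0,0,0],[0,-0.08,-0.15,-0.11,0,0,0],[0,-0.097,-0.1745,-0.11,0,0,0],[0,-0.097,-0.1745,-0.11,0,0,0]]'
python3 - <<'E'
from h import *
rel([.6495,.0705,.0395],90)
c=cap('scene'); cv2.imwrite('pics/s3.png',cv2.resize(c['pixels'][120:280,170:390,::-1],None,fx=3.5,fy=3.5))
E
```

```text
time_s: 4.2
tcp_pos: [0.6498, 0.0668, 0.1362]
ee_rot: [[-1.0, 0.005, -0.002], [0.005, 1.0, -0.001], [0.002, -0.001, -1.0]]
wrist_force: [-1.1, 0.3, -0.8]
gripper_width: 0.652
gripper_force: 30.0
t 4.2 shift [0.0002 0.0038 0.0967] turn [-0.05 -0.09 -0.27] w 0.652
```

View pics/s3.png

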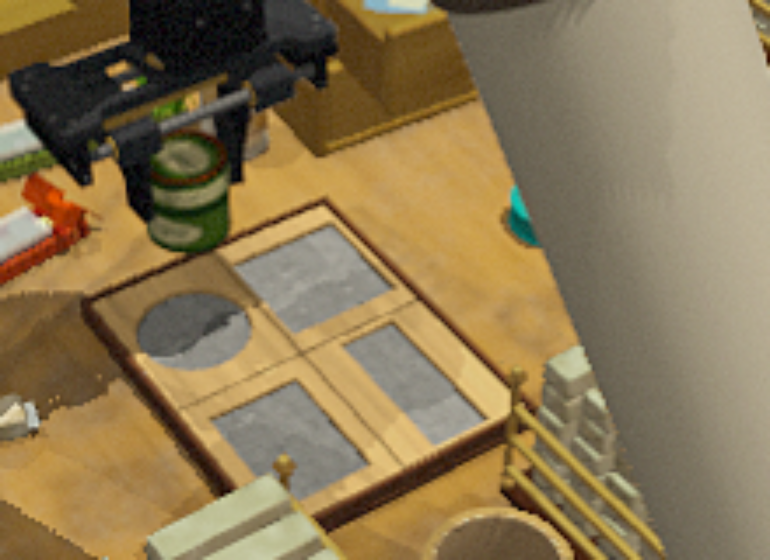

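The tin hangs in the gripper at (190,190), above the tray beside the round well at (193,330), as expected from this oblique view. I'll lower it.

```bash
python3 -m handwheel '[[0,0,0,0,0,0,0],[0,0,0,0.04,0,0,0],[0,0,0,0.07,0,0,0],[0,0,0,0.085,0,0,0],[0,0,0,0.09,0,0,0],[0,0,0,0.095,0,0,0],[0,0,0,0.095,0,0,0]]'
python3 - <<'E'
from h import *
rel([.6495,.0705,.0395],90); print(sensors.sense()['wrist_force'])
E
```

```text
time_s: 4.95
tcp_pos: [0.649, 0.0709, 0.0429]
ee_rot: [[-1.0, -0.001, 0.0], [-0.001, 1.0, 0.0], [-0.0, 0.0, -1.0]]
wrist_force: [-0.5, 0.4, -0.3]
gripper_width: 0.647
gripper_force: 30.0
t 4.95 shift [-0.0005 -0.0004  0.0034] turn [0.01 0.03 0.06] w 0.647
[-0.49333225  0.4317125  -0.33472728]
```

```bash
python3 -m handwheel '[[0,0,0,0.002,0,0,0],[0,0,0,0.0035,0,0,0],[0,0,0,0.0045,0,0,0],[0,0,0,0.0045,0,0,0]]'
python3 -m handwheel '[[1,0,0,0.001,0,0,0],[1,0,0,0,0,0,0],[1,0,0,0,0,0,0],[1,0,0,0,0,0,0],[1,0,0,-0.03,0,0,0],[1,0,0,-0.08,0,0,0],[1,0,0,-0.13,0,0,0],[1,0,0,-0.15,0,0,0]]'
python3 -c "
from h import *
rel([.52,-.2,.22],94.8)"
```

```text
time_s: 5.35
tcp_pos: [0.6494, 0.0704, 0.0395]
ee_rot: [[-1.0, -0.0, 0.002], [-0.0, 1.0, 0.0], [-0.002, 0.0, -1.0]]
wrist_force: [-1.3, 0.5, 5.4]
gripper_width: 0.654
gripper_force: 30.0
time_s: 6.15
tcp_pos: [0.6514, 0.0704, 0.1942]
ee_rot: [[-1.0, -0.001, 0.009], [-0.001, 1.0, 0.002], [-0.009, 0.001, -1.0]]
wrist_force: [0.5, 0.1, 0.1]
gripper_width: 0.997
gripper_force: 0.0
t 6.15 shift [ 0.1314 -0.2703 -0.0274] turn [ 0.06  0.55 -4.75] w 0.997
```

```bash
python3 -m handwheel '[[1,0.11,-0.31,-0.025,0,0,-4.8],[1,0.11,-0.31,-0.025,0,0,-4.8],[1,0.11,-0.31,-0.025,0,0,-4.8],[1,0.11,-0.31,-0.025,0,0,-4.8],[1,0.11,-0.31,-0.025,0,0,-4.8],[1,0.11,-0.31,-0.025,0,0,-4.8],[1,0.11,-0.31,-0.025,0,0,-4.8],[1,0.11,-0.31,-0.025,0,0,-4.8]]'
python3 - <<'E'
from h import *
c=cap('wrist'); cv2.imwrite('pics/w2.png',c['pixels'][:,:,::-1]); P=cloud(c); q=P[c['z_map']>0]
for nm,(x,y),r,zlo,zhi in [('cart',(.509,-.233),.06,.074,.086),('cartmid',(.509,-.233),.06,.03,.07),('spool',(.57,-.333),.04,.015,.03),('bcart',(.494,-.399),.07,.04,.05),('turq',(.613,-.22),.04,.015,.03)]:
    k=(abs(q[:,0]-x)<r)&(abs(q[:,1]-y)<r)&(q[:,2]>zlo)&(q[:,2]<zhi); z=q[k]
    if len(z): print(nm,len(z),[np.round(t,1) for t in cv2.minAreaRect((z[:,:2]*1000).astype(np.float32))],z[:,2].mean().round(4))
rel([.509,-.233,.041],94.8)
E
```

```text
time_s: 6.95
tcp_pos: [0.5375, -0.243, 0.2133]
ee_rot: [[-0.997, -0.079, 0.0], [-0.079, 0.997, -0.0], [-0.0, -0.0, -1.0]]
wrist_force: [-0.0, 0.6, -0.1]
gripper_width: 1.001
gripper_force: 0.0
cart 3441 [array([ 507.6, -232.9]), array([51.1, 73.9]), np.float64(4.6)] 0.0801
cartmid 152 [array([ 482.1, -236.8]), array([ 0.7, 66. ]), np.float64(4.2)] 0.0519
spool 2309 [array([ 566. , -335.2]), array([62.7, 62. ]), np.float64(0.6)] 0.0218
bcart 3841 [array([ 492.7, -400.7]), array([61.2, 81.8]), np.float64(4.3)] 0.045
turq 1881 [array([ 607.6, -220.2]), array([52.5, 62.4]), np.float64(4.9)] 0.0218
t 7.0 shift [0.0284 0.0107 0.172 ] turn [ 0.    0.01 -0.2 ] w 1.002
```

View pics/w2.png

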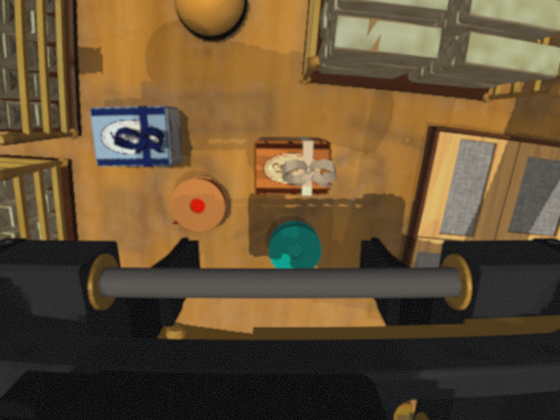

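The wrist view shows the tall carton at (293,165), the orange-red spool with its dot at (198,205) and the low blue carton at (135,137). The turquoise decoy is at (295,248). The basket edge at (400,85) rules out gripping across x, because the gripper body would hit it, so I grip the 70 mm way.

```bash
python3 -m handwheel '[[1,0.0295,0.009,0.01,0,0,0],[1,0.0295,0.009,0.05,0,0,0],[1,0.0295,0.009,0.09,0,0,0],[1,0.0295,0.009,0.12,0,0,0],[1,0.0295,0.009,0.15,0,0,0],[1,0.0295,0.009,0.17,0,0,0],[1,0.0295,0.009,0.171,0,0,0],[1,0.0295,0.009,0.171,0,0,0]]'
python3 -m handwheel '[[0,0,0,0,0,0,0],[0,0,0,0,0,0,0],[0,0,0,0,0,0,0],[0,0,0,0,0,0,0],[0,0,0,0,0,0,0],[0,0,0,0,0,0,0]]'
```

```text
time_s: 7.8
tcp_pos: [0.5094, -0.2326, 0.0421]
ee_rot: [[-0.996, -0.085, -0.0], [-0.085, 0.996, -0.0], [0.0, -0.0, -1.0]]
wrist_force: [0.3, 0.4, 0.0]
gripper_width: 1.002
gripper_force: 0.0
time_s: 8.4
tcp_pos: [0.5095, -0.2334, 0.0432]
ee_rot: [[-0.996, -0.084, 0.002], [-0.084, 0.996, -0.0], [-0.002, -0.001, -1.0]]
wrist_force: [-1.1, 0.7, 6.8]
gripper_width: 0.799
gripper_force: 30.0
```

```bash
python3 -m handwheel '[[0,0,0,-0.05,0,0,0],[0,0,0,-0.1,0,0,0],[0,0,0,-0.14,0,0,-8],[0,0,0.04,-0.14,0,0,-16],[0,0,0.08,-0.14,0,0,-24],[0,0,0.12,-0.14,0,0,-32],[0,0,0.16,-0.14,0,0,-40],[0,0,0.2,-0.14,0,0,-48]]'
python3 - <<'E'
from h import *
q=cloud(load('scene')).reshape(-1,3)
k=(q[:,1]>.05)&(q[:,1]<.3)&(q[:,0]<.47)&(q[:,0]>.42)&(q[:,2]>.08)&(q[:,2]<.2); z=q[k]; print(np.percentile(z[:,1],[0,1,5]).round(3),z[z[:,1]<.125].max(0).round(3),z[z[:,1]<.125].min(0).round(3))
rel([.527,.0735,.054],178.8)
E
```

```text
time_s: 9.2
tcp_pos: [0.4911, -0.0327, 0.1817]
ee_rot: [[-0.601, -0.8, -0.001], [-0.8, 0.601, 0.0], [0.0, 0.001, -1.0]]
wrist_force: [0.7, -1.4, -0.5]
gripper_width: 0.799
gripper_force: 30.0
[0.123 0.126 0.129] [0.441 0.125 0.115] [0.438 0.123 0.109]
t 9.2 shift [-0.1065  0.035   0.1277] turn [  0.04  -0.   -35.71] w 0.799
```

```bash
python3 -m handwheel '[[0,-0.03,0.01,0,0,0,-8],[0,-0.07,0.02,0,0,0,-16],[0,-0.1065,0.035,0,0,0,-24],[0,-0.1065,0.035,0,0,0,-32],[0,-0.1065,0.035,0,0,0,-35.7],[0,-0.1065,0.035,0.04,0,0,-35.7],[0,-0.1065,0.035,0.07,0,0,-35.7],[0,-0.1065,0.035,0.07,0,0,-35.7]]'
python3 - <<'E'
from h import *
rel([.527,.0735,.054],178.8)
c=cap('scene'); cv2.imwrite('pics/s4.png',cv2.resize(c['pixels'][120:280,170:390,::-1],None,fx=3.5,fy=3.5))
E
```

```text
time_s: 10.0
tcp_pos: [0.5248, 0.0706, 0.1077]
ee_rot: [[-0.028, -1.0, -0.01], [-1.0, 0.028, -0.003], [0.004, 0.01, -1.0]]
wrist_force: [-0.0, -0.6, -0.9]
gripper_width: 0.798
gripper_force: 30.0
t 10.0 shift [-0.0031 -0.0027  0.0536] turn [ 0.59 -0.2  -0.38] w 0.798
```

View pics/s4.png

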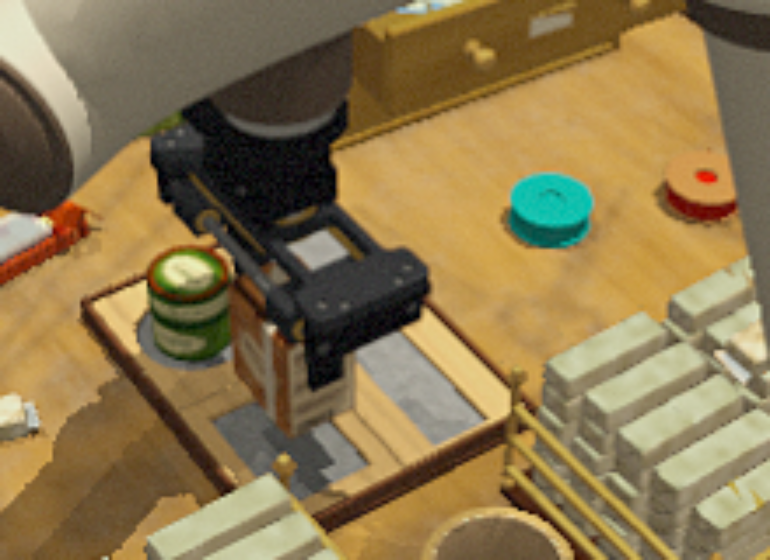

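The tin stands in the round well at (190,320). The carton is held above the oblong well at (290,440), and the spool is now visible at (703,185).

```bash
python3 -m handwheel '[[0,0,0,0,0,0,0],[0,0,0,0.02,0,0,0],[0,0,0,0.04,0,0,0],[0,0,0,0.046,0,0,0],[0,0,0,0.046,0,0,0],[0,0,0,0.046,0,0,0]]'
python3 -c "
from h import *
rel([.527,.0735,.054],178.8)"
```

```text
time_s: 10.65
tcp_pos: [0.5297, 0.0723, 0.0675]
ee_rot: [[-0.026, -1.0, 0.003], [-1.0, 0.026, 0.001], [-0.001, -0.003, -1.0]]
wrist_force: [0.8, -0.1, -1.0]
gripper_width: 0.802
gripper_force: 30.0
t 10.65 shift [-0.0011  0.0028  0.0135] turn [-0.15  0.05 -0.27] w 0.802
```

```bash
python3 -m handwheel '[[0,-0.001,0.001,0.004,0,0,0],[0,-0.001,0.001,0.008,0,0,0],[0,-0.001,0.001,0.01,0,0,0],[0,-0.001,0.001,0.01,0,0,0]]'
python3 -c "
from h import *
rel([.527,.0735,.054],178.8)"
```

```text
time_s: 11.05
tcp_pos: [0.5273, 0.0729, 0.0557]
ee_rot: [[-0.026, -1.0, -0.001], [-1.0, 0.026, -0.0], [0.0, 0.001, -1.0]]
wrist_force: [0.2, 0.6, -0.3]
gripper_width: 0.803
gripper_force: 30.0
t 11.05 shift [-0.0006  0.0004  0.0017] turn [ 0.04 -0.02 -0.3 ] w 0.803
```

```bash
python3 -m handwheel '[[0,0,0,0.0015,0,0,0],[0,0,0,0.003,0,0,0],[0,0,0,0.003,0,0,0]]'
python3 -m handwheel '[[1,0,0,0,0,0,0],[1,0,0,0,0,0,0],[1,0,0,0,0,0,0],[1,0,0,-0.02,0,0,0],[1,0,0,-0.06,0,0,0],[1,0,0,-0.11,0,0,0],[1,0,0,-0.15,0,0,0],[1,0,0,-0.15,0,0,0]]'
python3 -c "
from h import *
rel([.663,.22,.2],164)
rel([.663,.22,.2],-16)
print(sensors.sense()['joints'])"
```

```text
time_s: 11.35
tcp_pos: [0.5278, 0.073, 0.0542]
ee_rot: [[-0.026, -1.0, 0.001], [-1.0, 0.026, -0.0], [0.0, -0.001, -1.0]]
wrist_force: [-3.8, -0.7, 6.6]
gripper_width: 0.803
gripper_force: 30.0
time_s: 12.15
tcp_pos: [0.5313, 0.074, 0.2097]
ee_rot: [[-0.025, -1.0, 0.013], [-1.0, 0.025, 0.004], [-0.004, -0.013, -1.0]]
wrist_force: [-0.3, -0.4, 0.6]
gripper_width: 1.001
gripper_force: 0.0
t 12.15 shift [-0.1492 -0.1279  0.012 ] turn [-0.72  0.34 14.57] w 1.001
t 12.15 shift [-0.1492 -0.1279  0.012 ] turn [  -0.49   -1.04 -165.43] w 1.001
[ 25.33629181  13.60821413 -13.75686367   0.1383378  -61.85248039
 -26.83487053]
```

```bash
python3 -m handwheel '[[1,-0.03,-0.03,0.01,0,0,4],[1,-0.07,-0.06,0.01,0,0,8],[1,-0.105,-0.1,0.01,0,0,12],[1,-0.15,-0.128,0.01,0,0,13.6],[1,-0.175,-0.128,0.01,0,0,13.6],[1,-0.175,-0.128,0.01,0,0,13.6],[1,-0.175,-0.128,0.01,0,0,13.6]]'
python3 - <<'E'
from h import *
c=cap('wrist'); cv2.imwrite('pics/w3.png',c['pixels'][:,:,::-1]); P=cloud(c)
for nm,X in (('w',P),('s',cloud(cap('scene')))):
    q=X.reshape(-1,3)
    for lo in (.013,.008):
        k=(abs(q[:,0]-.663)<.065)&(abs(q[:,1]-.242)<.065)&(q[:,2]>lo)&(q[:,2]<.03); z=q[k]
        if len(z)>5: print(nm,lo,len(z),[np.round(t,1) for t in cv2.minAreaRect((z[:,:2]*1000).astype(np.float32))],np.percentile(z[:,2],90).round(4))
rel([.663,.242,.01],164.6)
E
```

```text
time_s: 12.85
tcp_pos: [0.6596, 0.245, 0.1914]
ee_rot: [[-0.259, -0.966, -0.002], [-0.966, 0.259, -0.001], [0.002, 0.002, -1.0]]
wrist_force: [0.2, -0.3, -0.7]
gripper_width: 0.999
gripper_force: 0.0
w 0.013 1918 [array([662.6, 240.3]), array([87.3, 25.5]), np.float64(75.3)] 0.0199
w 0.008 2009 [array([662.1, 239.5]), array([99.3, 26.2]), np.float64(74.7)] 0.0199
s 0.013 356 [array([663.2, 243.7]), array([90.7, 30.5]), np.float64(72.4)] 0.021
s 0.008 429 [array([662.1, 240.2]), array([98.2, 30.5]), np.float64(72.4)] 0.0209
t 12.95 shift [ 0.0006 -0.0038  0.1827] turn [ 0.04 -0.05  0.27] w 1.002
```

View pics/w3.png

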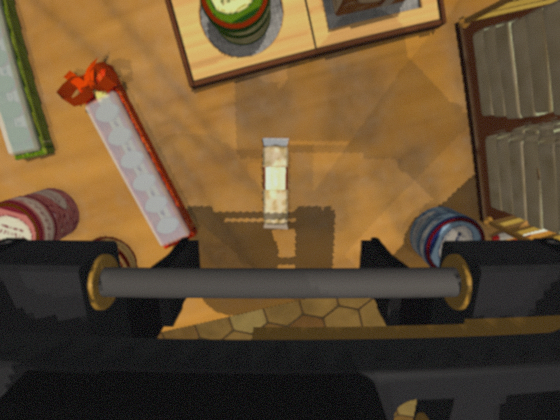

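The bar is at (276,183), clear of the red box at (150,160).

```bash
python3 -m handwheel '[[1,0.0026,-0.0038,0.04,0,0,0.3],[1,0.0026,-0.0038,0.08,0,0,0.3],[1,0.0026,-0.0038,0.12,0,0,0.3],[1,0.0026,-0.0038,0.15,0,0,0.3],[1,0.0026,-0.0038,0.17,0,0,0.3],[1,0.0026,-0.0038,0.181,0,0,0.3],[1,0.0026,-0.0038,0.181,0,0,0.3]]'
python3 -m handwheel '[[0,0,0,0,0,0,0],[0,0,0,0,0,0,0],[0,0,0,0,0,0,0],[0,0,0,0,0,0,0],[0,0,0,0,0,0,0],[0,0,0,0,0,0,0],[0,0,0,0,0,0,0],[0,0,0,0,0,0,0]]'
```

```text
time_s: 13.65
tcp_pos: [0.6623, 0.2397, 0.0109]
ee_rot: [[-0.267, -0.964, -0.002], [-0.964, 0.267, -0.001], [0.002, 0.002, -1.0]]
wrist_force: [-0.1, 0.4, 0.2]
gripper_width: 1.007
gripper_force: 0.0
time_s: 14.45
tcp_pos: [0.6631, 0.2411, 0.012]
ee_rot: [[-0.265, -0.964, -0.0], [-0.964, 0.265, -0.0], [0.0, 0.0, -1.0]]
wrist_force: [0.0, -0.2, -0.6]
gripper_width: 0.357
gripper_force: 0.0
```

```bash
python3 -m handwheel '[[0,0,0,0,0,0,0],[0,0,0,0,0,0,0],[0,0,0,0,0,0,0],[0,0,0,0,0,0,0]]'
python3 -m handwheel '[[0,0,0,-0.03,0,0,0],[0,0,0,-0.08,0,0,0],[0,0,0,-0.13,0,0,0],[0,0,0,-0.16,0,0,0],[0,0,0,-0.16,0,0,0]]'
python3 -c "
from h import *
rel([.5255,-.0235,.0235],88.8)"
```

```text
time_s: 14.85
tcp_pos: [0.6631, 0.2411, 0.012]
ee_rot: [[-0.266, -0.964, -0.0], [-0.964, 0.266, -0.0], [0.0, 0.0, -1.0]]
wrist_force: [0.2, 0.2, -0.3]
gripper_width: 0.292
gripper_force: 30.0
time_s: 15.35
tcp_pos: [0.666, 0.2423, 0.1792]
ee_rot: [[-0.265, -0.964, 0.011], [-0.964, 0.265, 0.005], [-0.008, -0.009, -1.0]]
wrist_force: [0.8, -0.4, -0.4]
gripper_width: 0.293
gripper_force: 30.0
t 15.35 shift [0.2947 0.0665 0.1527] turn [-0.16  0.75 75.84] w 0.293
```

```bash
python3 -m handwheel '[[0,0.03,0,0,0,0,8],[0,0.07,0.01,0,0,0,16],[0,0.11,0.02,0,0,0,24],[0,0.15,0.03,0,0,0,32],[0,0.19,0.04,0,0,0,40],[0,0.23,0.05,0,0,0,48],[0,0.27,0.06,0,0,0,56],[0,0.2947,0.0665,0.0,0,0,64]]'
python3 -m handwheel '[[0,0,0,0,0,0,8],[0,0,0,0,0,0,11.8],[0,0,0,0,0,0,11.8],[0,0,0,0,0,0,11.8]]'
python3 - <<'E'
from h import *
rel([.5255,-.0235,.0255],88.8)
c=cap('scene'); cv2.imwrite('pics/s5.png',cv2.resize(c['pixels'][120:280,170:390,::-1],None,fx=3.5,fy=3.5))
E
```

```text
time_s: 16.15
tcp_pos: [0.5181, -0.0275, 0.1711]
ee_rot: [[-0.984, -0.177, -0.003], [-0.177, 0.984, -0.0], [0.003, 0.0, -1.0]]
wrist_force: [0.4, -0.0, 0.0]
gripper_width: 0.288
gripper_force: 30.0
time_s: 16.55
tcp_pos: [0.5203, -0.0254, 0.1714]
ee_rot: [[-1.0, 0.019, -0.001], [0.019, 1.0, -0.0], [0.001, -0.0, -1.0]]
wrist_force: [-0.6, -0.9, -1.2]
gripper_width: 0.292
gripper_force: 30.0
t 16.55 shift [-0.0053  0.002   0.1459] turn [-0.01 -0.07  0.08] w 0.292
```

View pics/s5.png

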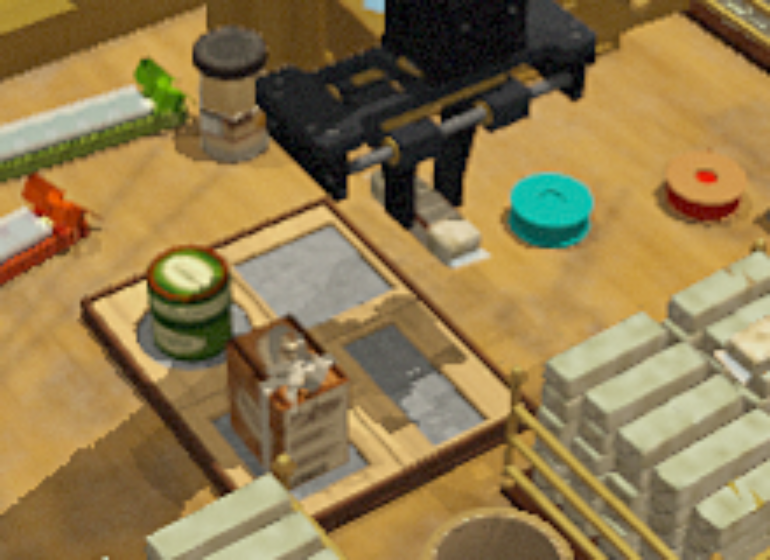

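The carton stands in the oblong well at (290,410). The bar is held aligned with the slot well at (415,380). The gripper will pass just over the carton, so I'll lower in steps.

```bash
python3 -m handwheel '[[0,-0.0053,0,0.04,0,0,0],[0,-0.0053,0,0.08,0,0,0],[0,-0.0053,0,0.11,0,0,0],[0,-0.0053,0,0.125,0,0,0],[0,-0.0053,0,0.135,0,0,0],[0,-0.0053,0,0.135,0,0,0]]'
python3 -c "
from h import *
rel([.5255,-.0245,.0255],88.8)"
```

```text
time_s: 17.2
tcp_pos: [0.5254, -0.0255, 0.0358]
ee_rot: [[-1.0, 0.02, -0.003], [0.02, 1.0, -0.001], [0.003, -0.001, -1.0]]
wrist_force: [0.9, 0.3, -0.3]
gripper_width: 0.296
gripper_force: 30.0
t 17.2 shift [-0.0001  0.001   0.0103] turn [-0.04 -0.15  0.04] w 0.296
```

```bash
python3 -m handwheel '[[0,0,0.001,0.005,0,0,0],[0,0,0.001,0.008,0,0,0],[0,0,0.001,0.009,0,0,0],[0,0,0.001,0.009,0,0,0]]'
python3 -c "
from h import *
rel([.5255,-.0245,.0245],88.8)"
```

```text
time_s: 17.6
tcp_pos: [0.5263, -0.0244, 0.0284]
ee_rot: [[-1.0, 0.021, 0.001], [0.021, 1.0, 0.0], [-0.001, 0.0, -1.0]]
wrist_force: [0.2, 0.7, -0.7]
gripper_width: 0.296
gripper_force: 30.0
t 17.6 shift [ 0.0008 -0.0001  0.0039] turn [0.01 0.04 0.01] w 0.296
```

```bash
python3 -m handwheel '[[0,0,0,0.002,0,0,0],[0,0,0,0.0035,0,0,0],[0,0,0,0.0035,0,0,0]]'
python3 -m handwheel '[[1,0,0,0,0,0,0],[1,0,0,0,0,0,0],[1,0,0,0,0,0,0],[1,0,0,0,0,0,0],[1,0,0,-0.01,0,0,0],[1,0,0,-0.05,0,0,0],[1,0,0,-0.1,0,0,0],[1,0,0,-0.15,0,0,0]]'
python3 -c "
from h import *
rel([.60,-.335,.21],90)"
```

```text
time_s: 17.9
tcp_pos: [0.5259, -0.0245, 0.0244]
ee_rot: [[-1.0, 0.021, -0.0], [0.021, 1.0, -0.0], [0.0, -0.0, -1.0]]
wrist_force: [0.6, -0.1, -0.3]
gripper_width: 0.295
gripper_force: 30.0
time_s: 18.7
tcp_pos: [0.5256, -0.0247, 0.1769]
ee_rot: [[-1.0, 0.021, -0.0], [0.021, 1.0, -0.0], [0.0, -0.0, -1.0]]
wrist_force: [1.7, 0.6, -1.0]
gripper_width: 0.934
gripper_force: 0.0
t 18.7 shift [-0.0808 -0.3087 -0.0331] turn [-0.02 -0.02 -1.19] w 0.934
```

```bash
python3 -m handwheel '[[1,-0.01,-0.05,-0.033,0,0,-1.2],[1,-0.02,-0.1,-0.033,0,0,-1.2],[1,-0.03,-0.145,-0.033,0,0,-1.2],[1,-0.035,-0.19,-0.033,0,0,-1.2],[1,-0.038,-0.24,-0.033,0,0,-1.2],[1,-0.04,-0.285,-0.033,0,0,-1.2],[1,-0.04,-0.309,-0.033,0,0,-1.2],[1,-0.04,-0.309,-0.033,0,0,-1.2]]'
python3 - <<'E'
from h import *
for n in('wrist','scene'):
    c=cap(n); P=cloud(c); q=P.reshape(-1,3); hsv=cv2.cvtColor(c['pixels'],cv2.COLOR_RGB2HSV).reshape(-1,3).astype(int)
    near=(abs(q[:,0]-.566)<.055)&(abs(q[:,1]+.335)<.055); k=near&(q[:,2]>.018)&(q[:,2]<.027); z=q[k]
    if len(z)>9: print(n,len(z),[np.round(t,1) for t in cv2.minAreaRect((z[:,:2]*1000).astype(np.float32))],z[:,2].mean().round(4))
    red=near&((hsv[:,0]<6)|(hsv[:,0]>174))&(hsv[:,1]>150)&(hsv[:,2]>70); z=q[red]
    d=z[:,:2]-[.566,-.335]; r=np.hypot(*d.T); f=r>.034
    print('ribbon',f.sum(),d[f].mean(0).round(3) if f.any() else '',r.max() if len(r) else '', z[f].mean(0).round(3) if f.any() else '')
    if n=='wrist': cv2.imwrite('pics/w4.png',c['pixels'][:,:,::-1])
rel([.566,-.335,.011],90)
E
```

```text
time_s: 19.5
tcp_pos: [0.5587, -0.3375, 0.2075]
ee_rot: [[-1.0, 0.004, -0.0], [0.004, 1.0, -0.0], [0.0, -0.0, -1.0]]
wrist_force: [0.6, 0.0, -0.1]
gripper_width: 1.001
gripper_force: 0.0
wrist 2501 [array([ 557.7, -333.9]), array([62.7, 79.2]), np.float64(81.0)] 0.0218
ribbon 6 [ 0.025 -0.027] 0.03804422476705954 [ 0.591 -0.362  0.012]
scene 210 [array([ 574.9, -328.1]), array([42.2, 64.7]), np.float64(51.0)] 0.0228
ribbon 0  0.03236426471297571 
t 19.6 shift [-0.0069 -0.0005  0.1967] turn [ 0.02 -0.01 -0.07] w 0.999
```

View pics/w4.png

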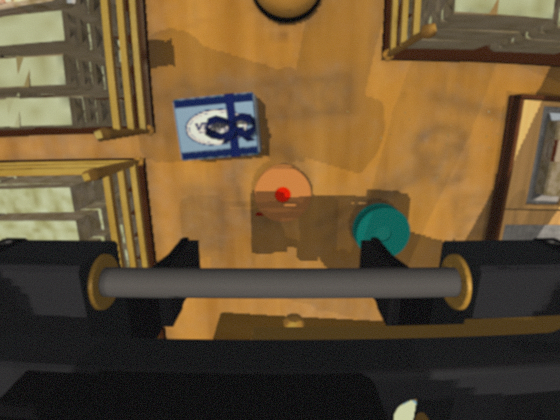

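The spool is at (282,195) with its ribbon tip at lower left (260,213). The low carton is at (218,127), the decoy at (380,230), and a basket edge at (145,200). I'll check that edge against the gripper body.

```bash
python3 - <<'E'
from h import *
c=load('wrist'); P=cloud(c); q=P.reshape(-1,3)
k=(q[:,2]>.05)&(q[:,2]<.16)&(q[:,0]>.52)&(q[:,0]<.62)&(q[:,1]<-.4); print('basket ymax',q[k,1].max() if k.any() else None)
k=(abs(q[:,0]-.566)<.04)&(abs(q[:,1]+.335)<.04)&(q[:,2]>.018)&(q[:,2]<.027)
hsv=cv2.cvtColor(c['pixels'],cv2.COLOR_RGB2HSV); m=cv2.inRange(hsv,(0,150,70),(6,255,255)); m[:,:265]=0; m[:,300:]=0; m[:180]=0; m[207:]=0
mo=cv2.moments(m,True); u=(mo['m10']/mo['m00'],mo['m01']/mo['m00']); print(u,onplane(c,[u],.022))
E
```

```text
basket ymax -0.48867442344826684
(282.3030303030303, 194.5030303030303) [[ 0.56619364 -0.33481547  0.022     ]]
```

```bash
python3 -m handwheel '[[1,-0.007,0,0.05,0,0,0],[1,-0.007,0,0.09,0,0,0],[1,-0.007,0,0.13,0,0,0],[1,-0.007,0,0.16,0,0,0],[1,-0.007,0,0.18,0,0,0],[1,-0.007,0,0.195,0,0,0],[1,-0.007,0,0.195,0,0,0]]'
python3 -m handwheel '[[0,0,0,0,0,0,0],[0,0,0,0,0,0,0],[0,0,0,0,0,0,0],[0,0,0,0,0,0,0],[0,0,0,0,0,0,0],[0,0,0,0,0,0,0],[0,0,0,0,0,0,0]]'
```

```text
time_s: 20.3
tcp_pos: [0.5656, -0.3327, 0.0109]
ee_rot: [[-1.0, -0.001, -0.004], [-0.001, 1.0, 0.001], [0.004, 0.001, -1.0]]
wrist_force: [-0.6, -0.5, 0.6]
gripper_width: 1.003
gripper_force: 0.0
time_s: 21.0
tcp_pos: [0.5671, -0.3345, 0.0136]
ee_rot: [[-1.0, -0.0, 0.001], [-0.0, 1.0, -0.001], [-0.001, -0.001, -1.0]]
wrist_force: [-1.5, 1.0, 5.7]
gripper_width: 0.707
gripper_force: 30.0
```

```bash
python3 -m handwheel '[[0,0,0,-0.04,0,0,0],[0,0,0,-0.09,0,0,0],[0,0,0,-0.14,0,0,0],[0,0,0,-0.18,0,0,0],[0,0,0.05,-0.18,0,0,0],[0,0,0.1,-0.18,0,0,0],[0,0,0.15,-0.18,0,0,0],[0,0,0.2,-0.18,0,0,0]]'
python3 -m handwheel '[[0,0,0.04,0,0,0,-8],[0,0,0.08,0,0,0,-16],[0,-0.01,0.105,0,0,0,-24],[0,-0.03,0.105,0,0,0,-32],[0,-0.05,0.105,0,0,0,-40],[0,-0.07,0.105,0,0,0,-48],[0,-0.078,0.105,0,0,0,-56],[0,-0.078,0.105,0,0,0,-64]]'
python3 -m handwheel '[[0,0,0,0,0,0,-8],[0,0,0,0,0,0,-16],[0,0,0,0,0,0,-24],[0,0,0,0,0,0,-24.8],[0,0,0,0,0,0,-24.8]]'
python3 - <<'E'
from h import *
rel([.6445,-.029,.0246],178.8)
c=cap('scene'); cv2.imwrite('pics/s6.png',cv2.resize(c['pixels'][120:280,170:390,::-1],None,fx=3.5,fy=3.5))
E
```

```text
time_s: 21.8
tcp_pos: [0.5658, -0.1326, 0.1919]
ee_rot: [[-1.0, 0.001, -0.001], [0.001, 1.0, 0.0], [0.001, 0.0, -1.0]]
wrist_force: [0.5, 0.6, -0.8]
gripper_width: 0.713
gripper_force: 30.0
time_s: 22.6
tcp_pos: [0.6451, -0.0292, 0.1909]
ee_rot: [[-0.434, -0.901, -0.002], [-0.901, 0.434, -0.0], [0.001, 0.002, -1.0]]
wrist_force: [-0.7, -0.3, -1.3]
gripper_width: 0.713
gripper_force: 30.0
time_s: 23.1
tcp_pos: [0.6442, -0.0293, 0.1919]
ee_rot: [[-0.024, -1.0, -0.001], [-1.0, 0.024, 0.0], [-0.0, 0.001, -1.0]]
wrist_force: [-0.2, 0.4, 0.3]
gripper_width: 0.713
gripper_force: 30.0
t 23.1 shift [-0.0003 -0.0005  0.1673] turn [ 0.07  0.   -0.15] w 0.713
```

View pics/s6.png

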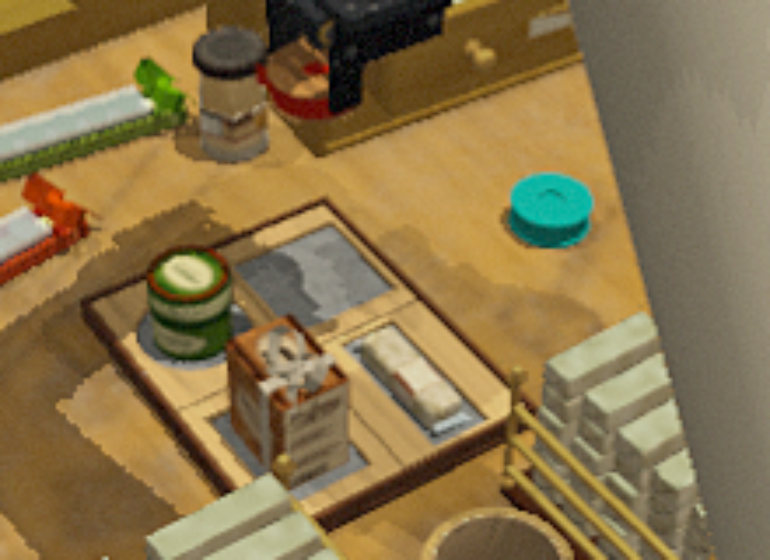

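The bar lies in the slot at (415,380), and the spool hangs at (305,80) ready over the square well.

```bash
python3 -m handwheel '[[0,0,0,0.05,0,0,0],[0,0,0,0.09,0,0,0],[0,0,0,0.125,0,0,0],[0,0,0,0.145,0,0,0],[0,0,0,0.155,0,0,0],[0,0,0,0.158,0,0,0],[0,0,0,0.158,0,0,0]]'
python3 -m handwheel '[[0,0,0,0.003,0,0,0],[0,0,0,0.006,0,0,0],[0,0,0,0.008,0,0,0],[0,0,0,0.008,0,0,0]]'
python3 -c "
from h import *
rel([.6445,-.029,.0246],178.8)"
```

```text
time_s: 23.85
tcp_pos: [0.6452, -0.0292, 0.0352]
ee_rot: [[-0.021, -1.0, 0.001], [-1.0, 0.021, -0.0], [-0.0, -0.001, -1.0]]
wrist_force: [0.2, 0.1, -0.5]
gripper_width: 0.709
gripper_force: 30.0
time_s: 24.25
tcp_pos: [0.6445, -0.0292, 0.0266]
ee_rot: [[-0.021, -1.0, -0.0], [-1.0, 0.021, 0.0], [-0.0, 0.0, -1.0]]
wrist_force: [-0.1, 0.7, -1.2]
gripper_width: 0.713
gripper_force: 30.0
t 24.25 shift [-0.0002 -0.      0.002 ] turn [ 0.    0.   -0.01] w 0.713
```

```bash
python3 -m handwheel '[[0,0,0,0.0015,0,0,0],[0,0,0,0.0025,0,0,0],[0,0,0,0.0025,0,0,0]]'
python3 -m handwheel '[[1,0,0,0,0,0,0],[1,0,0,0,0,0,0],[1,0,0,0,0,0,0],[1,0,0,-0.005,0,0,0],[1,0,0,-0.04,0,0,0],[1,0,0,-0.09,0,0,0],[1,0,0,-0.14,0,0,0],[1,0,0,-0.19,0,0,0]]'
python3 -m handwheel '[[1,0.05,0.02,-0.04,0,0,0],[1,0.1,0.04,-0.06,0,0,0],[1,0.14,0.06,-0.06,0,0,0],[1,0.18,0.08,-0.06,0,0,0],[1,0.2,0.1,-0.06,0,0,0],[1,0.2,0.1,-0.06,0,0,0]]'
python3 - <<'E'
from h import *
c=cap('scene'); P=cloud(c); q=P.reshape(-1,3)
for nm,(x,y),r,lo,hi in [('tin',(.649,.07),.04,.066,.08),('cart',(.527,.073),.05,.085,.096),('bar',(.525,-.024),.065,.025,.04),('spool',(.645,-.029),.05,.028,.04),('lowtin',(.49,.349),.05,.039,.05),('lowcart',(.493,-.4),.07,.04,.05)]:
    k=(abs(q[:,0]-x)<r)&(abs(q[:,1]-y)<min(r,.04))&(q[:,2]>lo)&(q[:,2]<hi); z=q[k]
    if len(z)>5: print(nm,len(z),[np.round(t,1) for t in cv2.minAreaRect((z[:,:2]*1000).astype(np.float32))],np.median(z[:,2]).round(4))
cv2.imwrite('pics/s7.png',cv2.resize(c['pixels'][160:290,170:350,::-1],None,fx=4.4,fy=4.4,interpolation=cv2.INTER_CUBIC))
E
```

```text
time_s: 24.55
tcp_pos: [0.6447, -0.0293, 0.0247]
ee_rot: [[-0.021, -1.0, 0.0], [-1.0, 0.021, -0.0], [0.0, -0.0, -1.0]]
wrist_force: [-1.5, 0.2, 2.9]
gripper_width: 0.712
gripper_force: 30.0
time_s: 25.35
tcp_pos: [0.6443, -0.0294, 0.2164]
ee_rot: [[-0.021, -1.0, 0.0], [-1.0, 0.021, -0.0], [0.0, -0.0, -1.0]]
wrist_force: [1.1, -0.7, 0.5]
gripper_width: 0.998
gripper_force: 0.0
time_s: 25.95
tcp_pos: [0.5375, -0.2303, 0.2752]
ee_rot: [[-0.026, -1.0, 0.0], [-1.0, 0.026, -0.0], [0.0, -0.0, -1.0]]
wrist_force: [1.2, 0.1, 0.2]
gripper_width: 0.997
gripper_force: 0.0
tin 335 [array([649.4,  70. ]), array([55.6, 56.4]), np.float64(26.3)] 0.0705
cart 460 [array([525.9,  71.4]), array([51.7, 72.5]), np.float64(87.1)] 0.0912
bar 317 [array([525.2, -25.2]), array([30. , 86.4]), np.float64(88.3)] 0.0301
spool 357 [array([645.3, -29.7]), array([61.2, 61.5]), np.float64(29.0)] 0.0336
lowtin 716 [array([491.9, 342.7]), array([78.1, 67.4]), np.float64(41.2)] 0.044
lowcart 16 [array([ 518. , -366.3]), array([ 8. , 21.2]), np.float64(44.4)] 0.045
```

View pics/s7.png

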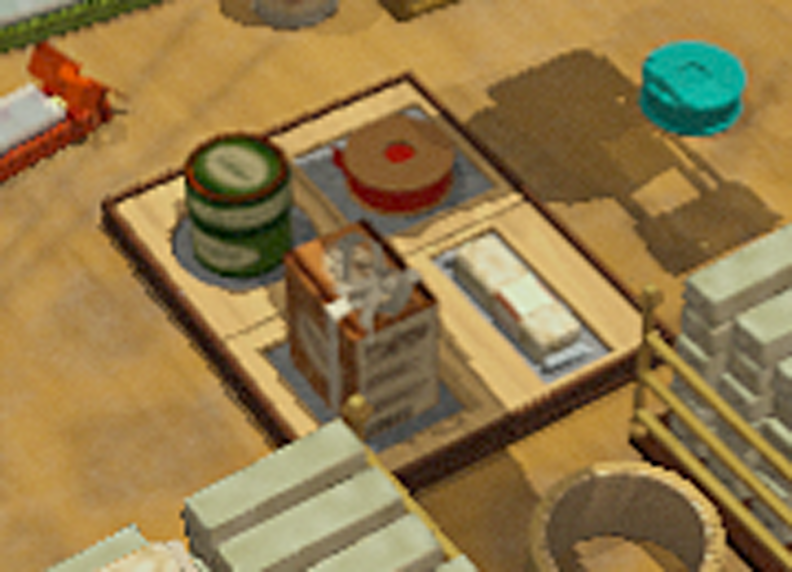

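All four pieces are in their wells: tin (238,210), spool (400,165), bar (515,300) and carton (362,320). Their tops measure 71, 34, 30 and 91 mm, which is right for each resting on its well floor.

```bash
python3 -c "
from station import workorder
print(workorder.finish_job())"
```

```text
the job is handed in; nothing more can be done
None
```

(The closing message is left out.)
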